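Hang the filter and hold the cell in the photometer's beam

TASK

First hang the black saddle filter over the photometer's steel bar, centred on it with one pane on each side, and let go of it. Then pick up the amber glass cell by its two white frosted faces only, with no finger on its clear windows or its lid, and hold it upright in the light path above the white ring, with the beam passing squarely through the middle of its clear windows. Finish while still holding the cell there, clear of the instrument, and leave the green cell, the loupe and the mug where they are.

Things in the scene. Friction and masses are not known exactly. Their poses are not given: they have to be found in the camera images.
- photometer: Fixed bench photometer: grey base plate 100 (x) by 315 mm (y = -105 to 210), top 15 mm up. Origin on the work surface under the white ring (42 mm across) painted on the base. The beam runs along its y axis: grey lamp housing at +y (70 wide, y = 148 to 208 mm, top 105 mm, snout end y = 140 mm), blue detector housing at -y (y = -63 to -103 mm, top 105 mm, snout end y = -55 mm).
- light_path (a point): Point on the beam's centre line straight above the white ring, 75 mm above the work surface; axes as the photometer's (the beam runs along y). The beam is 6 mm thick and horizontal.
- bar_top (a point): Middle of the top line of the round steel bar, 109 mm above the work surface; axes as the photometer's. The bar is 10 mm thick and runs along x, 65 mm from the ring's middle towards the lamp, between two 8 mm posts at x = -46 and +46 mm with 12 mm knobs on top (to 110 mm height).
- filter_saddle: Loose black saddle filter, about 120 g, standing on its legs: 50 (x) by 28 (y) by 70 mm high; two framed grey panes 5 mm thick facing -y and +y, joined by an 8 mm bridge on top (yellow strip); 18 mm clear between them, open below and at both ends. Origin: centre of underside. Hangs with its origin 62 mm below bar_top. Grip it across the 28 mm. Either pane may face the lamp.
- amber_cell: The cell to hold: loose rectangular glass cell with amber windows, about 90 g, standing upright, 24 (x) by 28 (y) by 68 mm high, fixed black lid on top. Faces -y and +y are flat opaque white frosted glass, 22 mm wide, 28 mm apart: grip these. Faces -x and +x are the clear amber windows. Origin: centre of underside.
- amber_cell_windows: The two clear amber windows of that cell as one part: each 20 mm wide (y) by 52 mm high, facing -x and +x, 24 mm over both. Origin at the cell's middle between them, 33 mm above the cell's underside; axes as the cell's. Fingers must not touch this part.
- amber_cell_lid: The black lid fixed on that cell, 20 (x) by 22 (y) mm, set in 3 mm from the frosted faces, from 58 to 68 mm above the cell's underside. Origin 60 mm above the underside. Not to be gripped.
- green_cell: Bystander: a cell of the same shape and size with green windows, origin at the centre of the underside.
- loupe: Bystander: stand loupe, black barrel and clear foot, 43 mm across, 50 mm high, origin at the centre of the underside.
- mug: Bystander: white spotted mug, 92 x 127 x 93 mm, origin at the centre of the underside.
Things that resemble listed ones, but are neither listed nor needed, are in the scene too. What is shaped like the filter_saddle but pink is not meant.

How it is judged:
On the way:
1. the saddle filter hangs over the bar, centred, and is let go (x of filter_saddle in the frame of bar_top between -0.012 and 0.012 m and y of filter_saddle in the frame of bar_top between -0.016 and 0.016 m and z of filter_saddle in the frame of bar_top between -0.068 and -0.056 m and angle between filter_saddle's own z axis and vertical below 0.25 rad and angle between the y axis of filter_saddle and the y axis of photometer, either way round below 0.3 rad and contact force between filter_saddle and the fingers below 0.05 N and contact force between filter_saddle and photometer above 0.2 N and linear speed of filter_saddle below 0.03 m/s), for 0.2 s.
At the end, for the whole second after the job is handed in: Filter hangs free on the bar within 12 mm of its middle, tilt under 0.25, turn under 0.3 rad. Fingers, off the lid, hold the amber cell still and clear of all else, upright within 0.15, square to the beam within 0.17 rad, window centre within 7 mm sideways, 12 mm up/down, 20 mm along the beam (all of step 1 and x of amber_cell_windows in the frame of light_path between -0.007 and 0.007 m and y of amber_cell_windows in the frame of light_path between -0.02 and 0.02 m and z of amber_cell_windows in the frame of light_path between -0.012 and 0.012 m and angle between amber_cell's own z axis and vertical below 0.15 rad and angle between the x axis of amber_cell and the y axis of photometer, either way round below 0.17 rad and contact force between amber_cell and the fingers above 0.5 N and contact force between amber_cell_lid and the fingers below 0.05 N and contact force between amber_cell and photometer below 0.05 N and contact force between amber_cell and filter_saddle below 0.05 N and linear speed of amber_cell below 0.02 m/s); the arm keeps its last pose, push and grip.
It fails at once if the fingers touch the amber cell's clear windows (contact force between amber_cell_windows and the fingers above 0.3 N).
It fails at once if the amber cell is tipped over (angle between amber_cell's own z axis and vertical above 0.6 rad).
It fails at once if a bystander is displaced (distance of any of green_cell, loupe, mug from where it was at the start of the episode above 0.02 m).
It also fails if it takes over 56 s, if anything falls off the work surface, if the arm or the gripper's body presses on something with over 40 N, if the wrist force passes 120 N, or if a joint passes its speed limit or range.

ROBOT

A 7-joint arm with a two-finger parallel gripper is mounted at the origin on a cart in front of the work surface, level with it; the furniture and walls round the work are solid. World frame = base frame: x ahead of the robot, y to its left, z up, the work surface at z = 0. Lengths are in m, angles in rad, forces in N, time in s.
With the tool pointing down it reaches from about 0.425 to 0.95 m from the base axis. Payload 4.7 kg.
Tool frame: the origin (TCP) lies between the finger pads; the fingertips stand 25 mm ahead of it and the grasp point (between the pads) lies 6 mm ahead of it; z points along the fingers, y is the line along which they close (so a half turn about z gives the same grasp; the last joint's range is limited). The gripper opens to 85 mm and grips with 20 to 120 N. Pads are 22 mm wide; open, the fingers measure 114 mm over their backs; the gripper's body (76 mm by 85 mm) begins 54 mm behind the grasp point. The pads swing forward as they close: fully open they stand 13 mm farther back than shut.
Start: joints at [1.275, 0.469, -0.049, 1.532, 0.024, 1.141, -0.082], TCP at [0.178, -0.651, 0.256] pointing down, gripper open.
Joint ranges: [-2.59, 2.59], [-0.33, 1.99], [-1.39, 1.29], [0.1, 2.45], [-1.04, 4.18], [0.21, 1.99], [-2.66, 2.66]. Speed limits (rad/s): [2.57, 2.57, 3.14, 3.14, 3.14, 3.14, 3.14].

INTERFACE

Orientations are given as a 3x3 rotation matrix whose columns are the frame's x, y, z axes.
In Python, from rig import * gives the robot as it stands. Calls block until the motion is done:
- movep(position, orientation): joint-space move of the TCP to a pose.
- move_l(position, attitude=None, feed=0.15, until_force=None): straight line of the TCP; attitude=None keeps the orientation; feed is the mean speed in m/s. With until_force (N) it stops when the force on the tool has changed by that much, and returns True; else False.
- move_joints(angles): joint-space move.
- command_gripper(opening, newtons=None): finger opening in m; newtons is the grip in N (None keeps the last); returns when the fingers have stopped.
- sleep(seconds).
- inverse_kinematics(position, orientation): joint angles nearest the present ones, or None.
- sense(): the state.
- camera(name): name is "side" or "top" or "wrist"; returns (picture, depth): 384x512x3 uint8, red, green, blue; 384x512 float32, m along the optical axis (not along the pixel's ray), 0 where there is no reading.
- camera_params(name): a dict with "K" (3x3 intrinsics, pixels), "position" and "rotation" of the camera in the world; the wrist camera has in their place "tool_from_camera" (4x4, takes a point from camera to tool coordinates, whose origin is the TCP and whose axes are the flange's). Camera axes: x right, y down, z forward; pixel columns grow to the right and rows downward; lengths in m; the calibration is good to about 2 mm. A picture is of the moment at which its call begins: read the wrist's pose just before it. camera_params takes no time and is no camera call.
A pose or a line that the arm cannot do raises Unreachable and nothing moves.
- finish_job(): hands the job in; it is judged then, once.
The state is a dict: "time_s": time; "joint_pos": joint angles; "qd": joint speeds; "joint_efforts": joint torques, N m; "position": TCP position; "tcp_rot": TCP orientation; "wrist_force": force on the tool from outside, world axes, zero at the start; "ft_torque": the same for the moment, N m; "finger_gap": finger opening in m; "gripper_force": force on a finger pad.
Only numpy, scipy, OpenCV 4.12 (cv2) and the standard library are available. Lean on these libraries where they do the work, as an engineer would, in place of code of your own. Each camera call takes 0.05 s, during which the arm holds its last target. There are 200 camera calls.

## Working session

There is one attempt and no reset: what is moved stays moved. The work goes in short steps, each a Python script; the robot and the scene stay as the last script left them, time stands still between calls to the robot, and variables do not carry over. Pictures are saved under pics/ and viewed, at most 10 in all, crops included, and the job is handed in when it is done.

```bash
ls; mkdir -p pics
python3 - <<'E'
from rig import *
import numpy as np,cv2
np.set_printoptions(precision=4,suppress=True)
for n in("top","side"):
    p,d=camera(n);q=camera_params(n)
    cv2.imwrite(f"pics/{n}0.png",p[:,:,::-1]);np.savez(f"{n}0.npz",p=p,d=d,**q);print(n,q,(d>0).mean())
print(camera_params("wrist"));s=sense();print(s["time_s"],s["position"],s["tcp_rot"])
E
```

```text
pics
top {'K': array([[351.7629,   0.    , 256.1946],
       [  0.    , 351.7629, 192.5746],
       [  0.    ,   0.    ,   1.    ]]), 'position': array([0.4499, 0.0431, 0.9692]), 'rotation': array([[ 0.0226, -0.9945,  0.1024],
       [-0.9996, -0.0242, -0.0149],
       [ 0.0173, -0.1021, -0.9946]])} 0.9961700439453125
side {'K': array([[481.0449,   0.    , 251.7825],
       [  0.    , 481.0449, 192.8747],
       [  0.    ,   0.    ,   1.    ]]), 'position': array([ 0.094 , -1.1227,  0.715 ]), 'rotation': array([[ 0.9405, -0.1533,  0.3033],
       [-0.3399, -0.429 ,  0.8369],
       [ 0.0018, -0.8902, -0.4555]])} 0.995849609375
{'K': array([[332.6391,   0.    , 257.8783],
       [  0.    , 332.6391, 191.9934],
       [  0.    ,   0.    ,   1.    ]]), 'tool_from_camera': array([[-0.0007, -0.9657, -0.2597,  0.0661],
       [ 1.    , -0.0007,  0.0001,  0.0013],
       [-0.0003, -0.2597,  0.9657, -0.1181],
       [ 0.    ,  0.    ,  0.    ,  1.    ]])}
0.1 [ 0.1778 -0.6507  0.2554] [[ 0.9646  0.2637 -0.0006]
 [ 0.2637 -0.9646  0.0017]
 [-0.0001 -0.0018 -1.    ]]
```

View pics/top0.png

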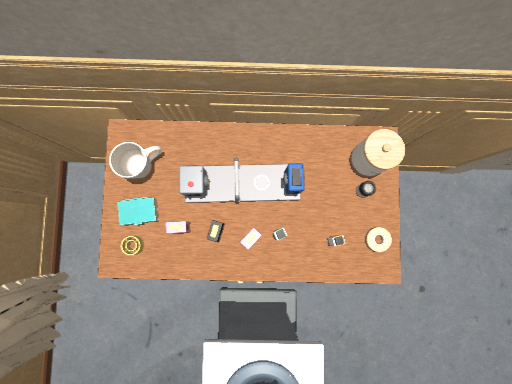

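View pics/side0.png

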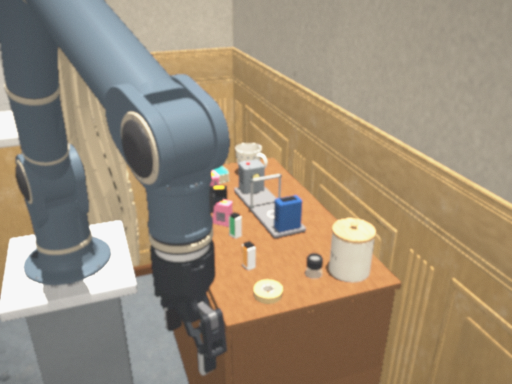

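Top view: lamp (192,178), bar (237,180), ring (262,182), detector (295,178), black saddle with yellow strip (216,231), green cell (281,234), amber cell (337,240), loupe (367,188), mug (130,160). Pink lookalikes are at (177,227) and (251,239). The side view agrees, and the arm hides nothing important.

```bash
cat > h.py <<'E'
from rig import *
import numpy as np,cv2
np.set_printoptions(precision=4,suppress=True)
def Rd(a):  # tool down, tool x axis at world yaw a
    c,s=np.cos(a),np.sin(a); return np.array([[c,s,0],[s,-c,0],[0,0,-1.]])
def shot(name,tag):
    s=sense();p,d=camera(name);q=camera_params(name)
    if name=="wrist":
        T=np.eye(4);T[:3,:3]=s["tcp_rot"];T[:3,3]=s["position"];T=T@q["tool_from_camera"]
        R,t=T[:3,:3],T[:3,3]
    else: R,t=q["rotation"],q["position"]
    np.savez(tag+".npz",p=p,d=d,K=q["K"],R=R,t=t);cv2.imwrite(f"pics/{tag}.png",p[:,:,::-1])
    return load(tag)
def load(tag): return dict(np.load(tag+".npz"))
def ray(v,uv):
    uv=np.atleast_2d(uv).astype(float);r=np.c_[uv,np.ones(len(uv))]@np.linalg.inv(v["K"]).T
    return r@v["R"].T
def onplane(v,uv,z):
    r=ray(v,uv);return v["t"]+r*((z-v["t"][2])/r[:,2])[:,None]
def tri(views,uvs):
    A=np.zeros((3,3));b=np.zeros(3)
    for v,uv in zip(views,uvs):
        r=ray(v,uv)[0];r/=np.linalg.norm(r);P=np.eye(3)-np.outer(r,r);A+=P;b+=P@v["t"]
    return np.linalg.solve(A,b)
def cloud(v):
    h,w=v["d"].shape;u=np.stack(np.meshgrid(np.arange(w),np.arange(h)),-1).reshape(-1,2)
    return (v["t"]+ray(v,u)*v["d"].reshape(-1,1)).reshape(h,w,3)
E
python3 - <<'E'
from h import *
q=np.load("top0.npz");v=dict(d=q["d"],K=q["K"],R=q["rotation"],t=q["position"])
c=cloud(v)
for n,(x,y) in dict(bar=(237,180),ring=(262,182),saddle=(216,231),green=(281,234),amber=(337,240),loupe=(367,188),can=(383,152),pink=(251,239),mug=(130,160)).items(): print(n,c[y,x])
for p,a in (((.42,.05,.36),0),((.42,-.2,.36),0),((.5,0,.4),0)):
  for a in(np.pi,0): print(p,a,inverse_kinematics(np.array(p),Rd(a)))
E
```

```text
bar [0.5686 0.0783 0.1087]
ring [0.5772 0.0137 0.0185]
saddle [0.4421 0.129  0.0736]
green [ 0.4382 -0.0358  0.0693]
amber [ 0.4262 -0.1787  0.0699]
loupe [ 0.5642 -0.2642  0.0477]
can [ 0.6446 -0.2788  0.1251]
pink [0.424  0.0402 0.0717]
mug [0.6302 0.3777 0.0104]
(0.42, 0.05, 0.36) 3.141592653589793 [ 0.8893  0.0126 -1.0849  1.8936  0.0117  1.2421  1.3714]
(0.42, 0.05, 0.36) 0 [ 0.7011  0.0017 -0.8971  1.8988  0.0014  1.2417 -1.7673]
(0.42, -0.2, 0.36) 3.141592653589793 [ 1.0647  0.0903 -0.7516  1.8273  0.0649  1.2489  1.8654]
(0.42, -0.2, 0.36) 0 [ 0.6854  0.0566 -0.3456  1.8441  0.0202  1.2443 -1.2369]
(0.5, 0, 0.4) 3.141592653589793 [ 0.8268  0.1982 -1.0493  1.6845  0.1755  1.3606  1.3199]
(0.5, 0, 0.4) 0 [ 0.5983  0.1417 -0.7608  1.6933  0.1     1.3465 -1.7506]
```

Run:
```python
from h import *
for i,p in enumerate([(.47,-.16,.28),(.47,-.04,.28),(.47,.10,.28),(.5,.03,.36)]):
    movep(np.array(p),Rd(0));sleep(.3);shot("wrist",f"w{i}")
    s=sense();print(s["time_s"],s["position"],s["joint_pos"])
a=[cv2.resize(cv2.imread(f"pics/w{i}.png"),(400,300)) for i in (0,1,2,3)]
cv2.imwrite("pics/m1.png",np.vstack([np.hstack(a[:2]),np.hstack(a[2:])]))
```

```text
2.5083 [ 0.47   -0.1603  0.2799] [ 0.5936  0.1801 -0.3971  1.8987  0.0787  1.0779 -1.4064]
3.4083 [ 0.47   -0.0409  0.2799] [ 0.4385  0.1449 -0.4859  1.9446  0.0769  1.0701 -1.6525]
4.375 [0.4702 0.0991 0.28  ] [ 0.2354  0.1734 -0.5947  1.9227  0.1102  1.0774 -1.9773]
5.2417 [0.4996 0.0307 0.3594] [ 0.3461  0.1402 -0.5474  1.7675  0.0763  1.2563 -1.79  ]
```

View pics/m1.png

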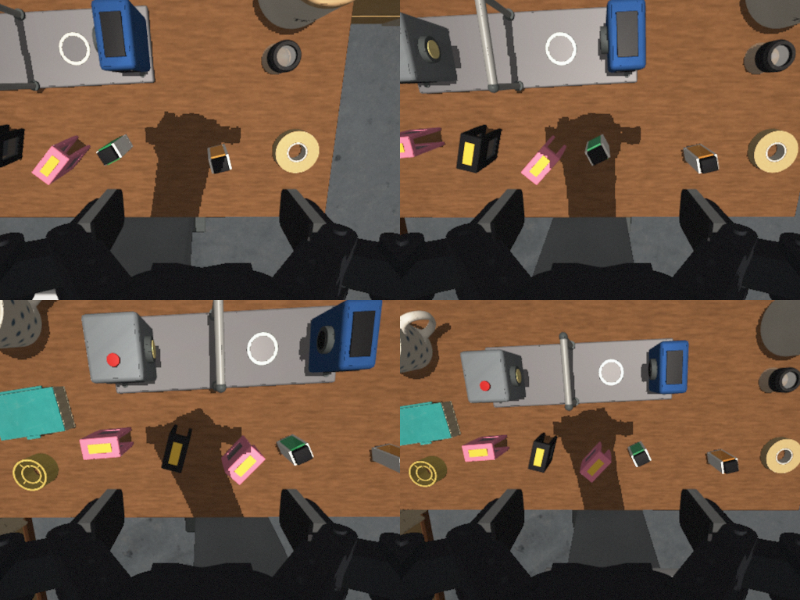

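Montage of the four wrist views: ring, bar, saddle with its yellow strip, and both cells are all clear. In w2 (bottom left) the saddle is near montage (177,450). In w0 (top left) the amber cell is near (220,158). I'll measure by colour now.

Run:
```python
from h import *
V=[load(f"w{i}") for i in range(4)]
def comps(m,amin):
    n,l,st,c=cv2.connectedComponentsWithStats(m.astype(np.uint8),connectivity=8)
    return [(l==i,c[i],st[i,4]) for i in range(1,n) if st[i,4]>=amin]
C=[cloud(v) for v in V]
Y={};Rg={}
for i,v in enumerate(V):
    hsv=cv2.cvtColor(v["p"],cv2.COLOR_RGB2HSV);z=C[i][...,2]
    # yellow strips
    for m,c,a in comps((hsv[...,0]>22)&(hsv[...,0]<33)&(hsv[...,1]>170)&(hsv[...,2]>90),20):
        w=onplane(v,c,.07)[0]
        ct=np.argwhere(m)[:,::-1].astype(np.float32);P=onplane(v,ct,.07)[:,:2]
        r=cv2.minAreaRect((P*1000).astype(np.float32))
        print("Y",i,c,a,w,r)
        if abs(w[1]-.129)<.02 and abs(w[0]-.442)<.03: Y[i]=c
    wm=(hsv[...,1]<40)&(hsv[...,2]>200)
    for m,c,a in comps(wm,60):
        ct,_=cv2.findContours(m.astype(np.uint8),cv2.RETR_EXTERNAL,cv2.CHAIN_APPROX_NONE)
        k=max(ct,key=len)[:,0,:];P=onplane(v,k,.015)[:,:2]
        (x,y),rad=cv2.minEnclosingCircle((P*1000).astype(np.float32))
        if abs(rad-21)<3 and abs(x-577)<30:
            e=cv2.fitEllipse(k.astype(np.float32));Rg[i]=e[0];print("ring",i,e,x,y,rad,onplane(v,e[0],.015))
    q=C[i].reshape(-1,3);s=(q[:,2]>.1)&(q[:,2]<.113)&(abs(q[:,1]-.078)<.025)&(abs(q[:,0]-.57)<.07);q=q[s]
    if len(q)>50:
        mu=q.mean(0);d=np.linalg.svd(q-mu)[2][0];t=(q-mu)@d;print("bar",i,len(q),q[:,2].max(),mu,d,t.min(),t.max(), mu+d*(t.min()+t.max())/2)
print("saddle strip tri",tri([V[i] for i in Y],list(Y.values())))
print("ring tri",tri([V[i] for i in Rg],list(Rg.values())))
def crop(i,uv,h=40): x,y=map(int,uv);return cv2.resize(V[i]["p"][y-h:y+h,x-h:x+h,::-1],(400,300) if 0 else (300,300),interpolation=cv2.INTER_CUBIC)
cv2.imwrite("pics/m2.png",np.hstack([crop(0,(282,202)),crop(2,(226,190))]))
```

```text
Y 0 [ 62.8146 213.0674] 178 [0.4258 0.0411 0.07  ] ((426.7488708496094, 40.37714385986328), (10.857442855834961, 28.648361206054688), 47.737510681152344)
ring 0 ((94.79597473144531, 61.87215805053711), (37.20836639404297, 42.87176513671875), 148.0603790283203) 578.5137329101562 14.311244010925293 21.45226287841797 [[0.579  0.0142 0.015 ]]
Y 1 [ 85.3158 198.2842] 95 [0.4421 0.1349 0.07  ] ((444.0450744628906, 133.181396484375), (12.054461479187012, 30.12904930114746), 74.15390014648438)
Y 1 [  1.575 189.025] 40 [0.4521 0.2188 0.07  ] ((452.4431457519531, 218.29905700683594), (4.00518798828125, 10.050760269165039), 78.45245361328125)
Y 1 [ 91.9  196.05] 20 [0.4444 0.1278 0.07  ] ((444.0897521972656, 128.41842651367188), (3.4377248287200928, 12.813091278076172), 73.71780395507812)
ring 1 ((205.54669189453125, 61.927677154541016), (38.43017578125, 42.03766632080078), 164.68222045898438) 578.5238647460938 13.811312675476074 21.597902297973633 [[0.5789 0.0139 0.015 ]]
bar 1 1549 0.11137355719998665 [0.5712 0.0773 0.108 ] [-0.9988 -0.048   0.002 ] -0.043613630918464534 0.047287178211338925 
[... 207 characters left out ...]
]]
bar 2 1432 0.11220806157077234 [0.5712 0.0791 0.1084] [-0.9989 -0.0476  0.0023] -0.04350946657140399 0.04668717785425013 [0.5696 0.079  0.1084]
Y 3 [ 95.4304 195.7848] 79 [0.4506 0.2363 0.07  ] ((450.95458984375, 235.064453125), (9.248862266540527, 19.970123291015625), 0.06238604709506035)
ring 3 ((269.9278259277344, 92.06287384033203), (30.97661018371582, 32.768577575683594), 9.099434852600098) 578.6122436523438 13.754673957824707 21.485008239746094 [[0.5788 0.0137 0.015 ]]
bar 3 948 0.11144933280929514 [0.5778 0.0787 0.1083] [-0.9989 -0.0476 -0.0011] -0.04986330458074133 0.05378680358226987 [0.5758 0.0786 0.1083]
saddle strip tri [ 0.6077 -0.174   0.6518]
ring tri [0.5788 0.0137 0.0161]
```

View pics/m2.png

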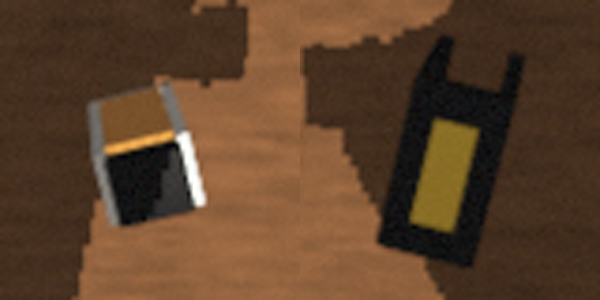

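The left crop (w0) is the amber cell: lid black, white frosted edges to left and right, amber window facing up the picture. Its frosted faces therefore point along about ±y in the world. The right crop (w2) is the saddle in the gripper's shadow: long axis slightly tilted, panes left and right.

```bash
cat > m.py <<'E'
from h import *
def strip(v,xy,z=.07):
    hsv=cv2.cvtColor(v["p"],cv2.COLOR_RGB2HSV);C=cloud(v)
    near=np.hypot(C[...,0]-xy[0],C[...,1]-xy[1])<.045
    m=(near&(hsv[...,0]>20)&(hsv[...,0]<35)&(hsv[...,1]>150)&(C[...,2]>.05)).astype(np.uint8)
    uv=np.argwhere(m)[:,::-1];P=onplane(v,uv,z)[:,:2]
    return uv.mean(0),len(uv),cv2.minAreaRect((P*1000).astype(np.float32))
def topface(v,xy,zmin,zmax,r):
    C=cloud(v);m=(np.hypot(C[...,0]-xy[0],C[...,1]-xy[1])<r)&(C[...,2]>zmin)&(C[...,2]<zmax)
    m=cv2.morphologyEx(m.astype(np.uint8),cv2.MORPH_OPEN,np.ones((3,3)))
    P=C[m>0];uv=np.argwhere(m)[:,::-1]
    z=np.median(P[:,2]);return uv.mean(0),z,cv2.minAreaRect((onplane(v,uv,z)[:,:2]*1000).astype(np.float32))
E
python3 - <<'E'
from m import *
V=[load(f"w{i}") for i in range(4)]
u=[]
for i in (1,2,3):
    s=strip(V[i],(.442,.129));u.append(s[0]);print("strip",i,s);print("   top",topface(V[i],(.442,.129),.06,.08,.045))
print(tri(V[1:4],u))
u=[]
for i in(0,1,3):
    s=topface(V[i],(.426,-.179),.062,.08,.03);u.append(s[0]);print("amber",i,s)
print(tri([V[0],V[1],V[3]],u))
for p,a in (((.44,.13,.05),.2),((.576,.0786,.1),.0477),((.426,-.179,.03),.1),((.579,.0137,.08),.0477+np.pi/2)):
  for k in (-1,0,1): 
    q=inverse_kinematics(np.array(p),Rd(a+k*np.pi));print(p,k,q)
E
```

```text
strip 1 (array([ 86.9841, 196.4987]), 377, ((443.7557067871094, 132.95127868652344), (13.275646209716797, 31.528627395629883), 75.32258605957031))
   top (array([ 89.1906, 194.3602]), np.float64(0.07026423718627953), ((445.885009765625, 130.08636474609375), (31.401460647583008, 52.77077102661133), 74.86848449707031))
strip 2 (array([223.9577, 196.3228]), 378, ((442.6253356933594, 132.88674926757812), (18.578283309936523, 43.584716796875), 63.2852668762207))
   top (array([224.0138, 194.2838]), np.float64(0.0704926677259122), ((445.87091064453125, 132.4348602294922), (27.8138427734375, 51.29340362548828), 74.78482818603516))
strip 3 (array([177.251 , 200.8272]), 243, ((443.73974609375, 132.68930053710938), (13.18293571472168, 31.14036750793457), 74.80233001708984))
   top (array([177.692 , 199.1176]), np.float64(0.07038240166503135), ((446.2720031738281, 131.54100036621094), (29.18710708618164, 52.44509506225586), 74.8472900390625))
[0.4443 0.1324 0.071 ]
amber 0 (array([281.2184, 210.2804]), np.float64(0.06818201721744555), ((427.8628234863281, -185.66871643066406), (21.2950077056884
[... 696 characters left out ...]
443 -1.183   1.8572  0.8928  1.0941  0.6632]
(0.576, 0.0786, 0.1) 0 [ 0.1638  0.55   -0.496   1.8794  0.3543  0.7997 -2.0439]
(0.576, 0.0786, 0.1) 1 [ 0.582   0.8443 -1.183   1.8572  0.8928  1.0941  0.6632]
(0.426, -0.179, 0.03) -1 [ 1.1837  0.8516 -1.1857  2.1627  1.0619  0.9246  1.0118]
(0.426, -0.179, 0.03) 0 [ 0.5943  0.503  -0.3532  2.1917  0.3553  0.4999 -1.5038]
(0.426, -0.179, 0.03) 1 [ 1.1837  0.8516 -1.1857  2.1627  1.0619  0.9246  1.0118]
(0.579, 0.0137, 0.08) -1 [-0.7352  0.7093  0.912   1.9544 -0.7485  0.8583 -2.508 ]
(0.579, 0.0137, 0.08) 0 [ 0.3754  0.6133 -0.6381  1.8897  0.4973  0.8018 -0.483 ]
(0.579, 0.0137, 0.08) 1 [-0.7352  0.7093  0.912   1.9544 -0.7485  0.8583 -2.508 ]
```

Run:
```python
from h import *
a=-0.265;p=np.array([.4447,.1322,0])
movep(p+[0,0,.16],Rd(a));command_gripper(.06,40)
print(move_l(p+[0,0,.054],feed=.12,until_force=8))
s=sense();print(s["position"],s["time_s"])
command_gripper(.02,40);s=sense();print(s["finger_gap"],s["gripper_force"])
move_l(p+[0,0,.2],feed=.12)
b=np.array([.5757,.0786,0]);y=.0477
movep(b+[0,0,.195],Rd(y));sleep(.3)
s=sense();print(s["finger_gap"],s["gripper_force"],s["position"],s["tcp_rot"][:,0],s["wrist_force"],s["time_s"])
shot("wrist","c1");shot("side","c2")
c=cv2.imread("pics/c2.png")[100:292,160:416]
cv2.imwrite("pics/m3.png",np.hstack([cv2.imread("pics/c1.png")[:300,60:460],cv2.resize(c,(400,300))]))
```

```text
False
[0.4451 0.1325 0.0545] 7.575
0.027405187199554735 40.9218031167984
0.02809908282463477 40.166909247636795 [0.5751 0.0793 0.1953] [0.9988 0.0491 0.0002] [ 0.5224  0.2872 -1.4197] 10.25
```

View pics/m3.png

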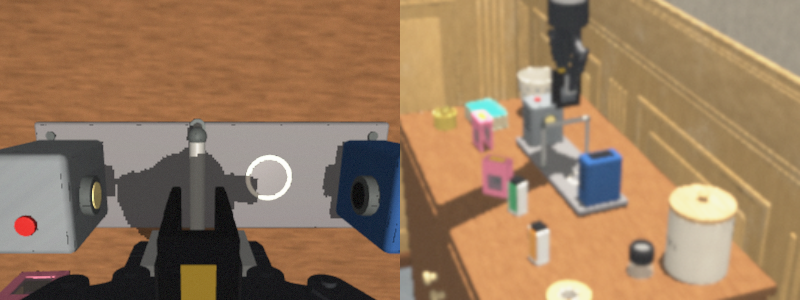

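The saddle is held square. Seen from the wrist camera, the bar (picture column about 197) lies between the two panes (columns about 160 to 235). Lower it now.

```bash
python3 - <<'E'
from h import *
b=np.array([.5757,.0786,0])
print(move_l(b+[0,0,.125],feed=.12,until_force=8),sense()["position"])
hit=move_l(b+[0,0,.099],feed=.04,until_force=6)
s=sense();print(hit,s["position"],s["wrist_force"],s["time_s"])
if s["position"][2]<.108:
    command_gripper(.05);sleep(.2);s=sense();print(s["finger_gap"],s["position"])
    move_l(np.r_[s["position"][:2],.22],feed=.15)
    movep(np.array([.5,-.04,.30]),Rd(0));sleep(.4);shot("wrist","d1")
    movep(np.array([.43,-.17,.26]),Rd(.24));sleep(.3);shot("wrist","d2");shot("side","d3");print(sense()["time_s"])
E
python3 - <<'E'
from m import *
v=load("d1");s=strip(v,(.5757,.0786),.117);print(s,onplane(v,s[0],.117),topface(v,(.5757,.0786),.113,.125,.045))
v=load("d2");s=topface(v,(.428,-.185),.062,.08,.03);print(s)
cv2.imwrite("pics/m4.png",np.hstack([cv2.resize(cv2.imread("pics/d1.png"),(400,300)),cv2.resize(cv2.imread("pics/d3.png")[130:258,180:350],(400,300))]))
E
```

```text
False [0.5762 0.0789 0.1255]
True [0.5754 0.0784 0.1016] [-0.9408 -1.1508  5.6596] 11.6583
0.04985706778349232 [0.5748 0.0781 0.1009]
15.3417
(array([123.8475,  92.0508]), 59, ((574.6228637695312, 65.8042984008789), (30.095792770385742, 34.87864685058594), 2.18017315864563)) [[0.5751 0.0757 0.117 ]] (array([123.1158,  91.9597]), np.float64(0.11735614221171764), ((574.4693603515625, 76.1942367553711), (49.62306594848633, 28.88669204711914), 2.612828254699707))
(array([272.2038, 181.8718]), np.float64(0.0682761518360106), ((427.2734069824219, -185.6349334716797), (19.67337417602539, 21.90908432006836), 13.82906436920166))
```

View pics/m4.png

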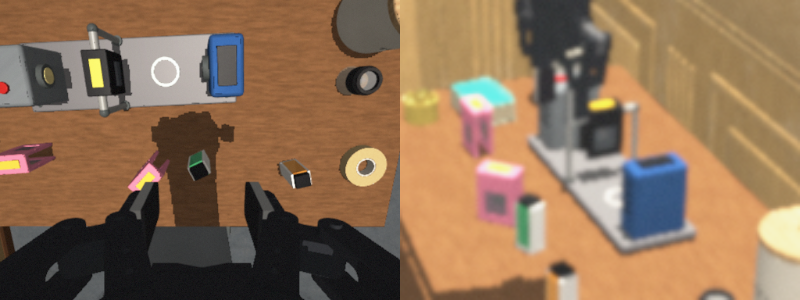

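The saddle hangs freely: the wrist view puts its top at (.5745,.0762,.117), over the bar and square. The side view confirms one pane on each side. A closer look puts the amber cell at (.4273,-.1856), yaw 0.241.

Run:
```python
from h import *
p=np.array([.4273,-.1856,0])
movep(p+[0,0,.15],Rd(.2414));command_gripper(.06,30)
print(move_l(p+[0,0,.040],feed=.1,until_force=8),sense()["position"])
command_gripper(.02,30);sleep(.2);s=sense();print(s["finger_gap"],s["gripper_force"],s["position"])
move_l(p+[0,0,.22],feed=.12)
l=np.array([.5788,.0137,0])
movep(l+[0,0,.22],Rd(.0477+np.pi/2));sleep(.2)
print(move_l(l+[0,0,.082],feed=.08,until_force=8));sleep(.5)
s=sense();print(s["finger_gap"],s["gripper_force"],s["position"],s["tcp_rot"],s["wrist_force"],s["time_s"])
shot("wrist","e1");shot("side","e2");shot("top","e3")
cv2.imwrite("pics/m5.png",np.hstack([cv2.resize(cv2.imread("pics/e1.png"),(400,300)),cv2.resize(cv2.imread("pics/e2.png")[130:258,180:350],(400,300))]))
```

```text
False [ 0.4277 -0.1857  0.0405]
0.02786706665499451 30.89954674243927 [ 0.4277 -0.1858  0.0405]
False
0.027805943048701282 30.25930881500244 [0.5788 0.0137 0.082 ] [[-0.0477  0.9989  0.0001]
 [ 0.9989  0.0477 -0.    ]
 [-0.      0.0001 -1.    ]] [ 0.316   0.286  -0.3278] 23.1667
```

View pics/m5.png

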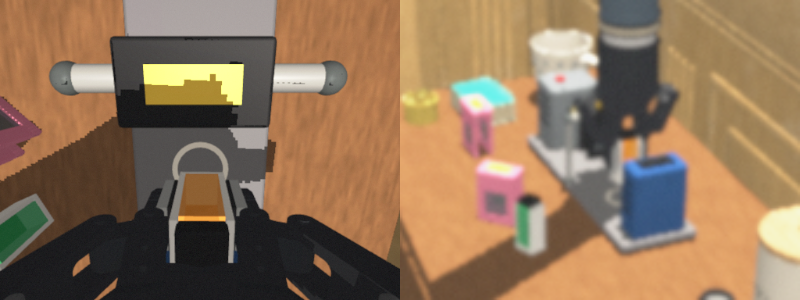

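The cell is gripped by its frosted faces, with the amber window facing the lamp. The saddle is centred between the knobs. I'll check the cell and saddle poses numerically before handing in.

Run:
```python
from m import *
v=load("e1");print(topface(v,(.579,.0137),.1,.125,.016));print(topface(v,(.5757,.0786),.113,.125,.045))
s=sense();print(s["time_s"],s["qd"],s["gripper_force"])
```

```text
(array([257.2435, 306.4089]), np.float64(0.10933419817536127), ((579.2603759765625, 15.884086608886719), (25.967859268188477, 23.557554244995117), 2.6908135414123535))
(array([247.0298, 102.9586]), np.float64(0.11762520090909044), ((573.9368896484375, 77.02900695800781), (49.3234977722168, 26.946489334106445), 2.6981074810028076))
23.3167 [-0.001  -0.0017  0.0005  0.001  -0.0009  0.0014  0.0006] 30.258489847183228
```

Lid top is at 0.109 (expected 0.110) and the cell is centred and square, so everything is within tolerance.

```bash
python3 -c "
from rig import *
print(finish_job())"
```

```text
the job is handed in; nothing more can be done
None
```

The job is handed in, with no verdict returned: the saddle filter hangs free and centred on the bar, and the amber cell is held upright by its frosted faces in the light path; my last measurements of both were within tolerance, at about 23 s of the 56 s.

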